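Seat the keyed mixing tube and hold it pressed to run

ROBOT

A 7-joint arm with a two-finger parallel gripper is mounted at the origin on the work surface. World frame = base frame: x ahead of the robot, y to its left, z up, the work surface at z = 0. Lengths are in mm, angles in rad, forces in N, time in s.
With the tool pointing down it reaches from about 400 to 900 mm from the base axis. Payload 5.5 kg.
Tool frame: the origin (TCP) lies at the very end of the fingers, on their centre line; the grasp point (between the pads) lies 19 mm behind it; y points along the fingers, z is the direction in which the jaws open and shut, and the axes are right-handed (so a half turn about y gives the same grasp; the last joint's range is limited). The gripper opens to 85 mm and grips with 20 to 120 N. Pads are 22 mm wide; open, the fingers measure 114 mm over their backs; the gripper's body (76 mm by 85 mm) begins 54 mm behind the grasp point. The pads swing forward as they close: fully open they stand 13 mm farther back than shut.
Start: joints at [-1.044, 0.501, -0.427, 1.55, 0.221, 1.138, -0.21], TCP at [169.449, 627.525, 208.71] pointing down, gripper open.
Joint ranges: [-2.88, 2.88], [-0.31, 2.03], [-1.54, 1.56], [0.2, 2.42], [-1.41, 4.55], [0.19, 2.02], [-2.57, 2.57]. Speed limits (rad/s): [2.57, 2.57, 3.14, 3.14, 3.14, 3.14, 3.14].

INTERFACE

Orientations are given as a unit quaternion [x, y, z, w].
In Python, from rig import r gives the robot as it stands.
- The arm moves only by the tool step_arm, never from a script. Its arguments are lists of equal length, an entry for each row: "offset": the shift along the world's x, y, z scaled (see below), a list of three; "spin": the turn about the world's z scaled (see below); "jaw": the opening, from -1 (shut) to 1 (fully open). In form: {"offset": [[dx, dy, dz], ...], "spin": [spin, ...], "jaw": [jaw, ...]}. A call has 1 to 12 rows; each row shifts and turns the commanded pose from where the row before left it; what a row does not reach is not made up. The controller multiplies each number of a shift by 25 mm and each number of a turn by 180 degrees. A row lasts 1/10 s, in which the tool goes at most 50 mm and 8.59 degrees, less where a joint would pass 70% of its speed; a pose out of reach is approached as far as the arm can. A call with a number of a shift or a turn outside -1 to 1 is refused whole. A call with a gripper value outside its range is refused whole. The fingers move at their own pace and stop on an object; the grip force is fixed at half the most. Time passes only in rows, so rows that do not move let the fingers close. It gives the time, the measured TCP pose, the force and the opening at its end, in the units of the state.
- r.read_state(): the state, without advancing time (a new reading comes with each control period).
- r.camera(name): name is "scene" or "top" or "wrist"; returns the picture (420x560x3 uint8, red, green, blue); there is no depth.
- r.camera_params(name): a dict with "fx", "fy", "cx", "cy" (pixels), "dist" ([k1, k2, p1, p2, k3] as OpenCV has them; the pictures are not rectified), "view" (4x4, takes a point from world to camera coordinates). Camera axes: x right, y down, z forward; pixel columns grow to the right and rows downward; lengths in mm; the calibration is good to about 2 mm. A picture is of the moment at which its call begins: read the wrist's pose just before it. camera_params takes no time and is no camera call; for the wrist camera it gives the pose at the moment of the call.
- r.hand_in(): hands the job in, once; it reports no verdict.
The state is a dict: "time": time; "joint_positions": joint angles; "joint_vel": joint speeds; "effort": joint torques, N m; "tool_pos": TCP position; "eef_rot": TCP orientation; "ft_force": force on the tool from outside, world axes, zero at the start; "moment": the same for the moment, N m; "opening": finger opening in mm.
Only numpy, scipy, OpenCV 4.12 (cv2) and the standard library are available. Lean on these libraries where they do the work, as an engineer would, in place of code of your own. Each camera call takes 0.05 s, during which the arm holds its last target.

TASK

Take the mixing tube out of the rack, put its keyed shank into the collar of the tube mixer, turn it until the keys drop into the keyways, then push it fully home against the interlock spring, so that the tube's wide cap sits flush on the collar. The mixer only runs while the tube is held down like that: keep it pressed home without a break for a good three seconds, and finish still gripping the tube and pressing it home, without letting go. Leave the sample tube, dropper bottle, Petri dish and marker where they are.

Things in the scene. Friction and masses are not known exactly. Their poses are not given: they have to be found in the camera images.
- tube_mid (a point): Half-way up the loose mixing tube, on its axis, 59 mm above its lower end; z points up along the tube. 118 mm tall, 75 to 155 g. Upwards: white keyed shank (see tube_nose), wide ribbed white cap of diameter 46 mm from 28 to 46 mm above the lower end, plain round body of diameter 30 mm from 46 to 107 mm (grip here), domed closed end up to 118 mm.
- tube_nose (a point): Centre of the mixing tube's lower end face, axes as tube_mid. Shank: diameter 22 mm, 28 mm long, its first 4 mm tapered from 17 mm. Three straight keys on it, 120 degrees apart, one towards this point's +x: each 6 mm wide, reaching 15 mm from the axis, from 8 to 26 mm above the lower end.
- mixtube: The mixing tube, origin at tube_nose. At the start it stands upright, shank down, in a corner hole of the rack, turned any way round, its cap resting on the rack's top plate, the shank hidden in the hole with about 2 mm of play. The sample tube in the opposite corner differs: narrow cap at its top, no wide cap on the plate.
- collar (a point): Centre of the mixer collar's mouth, level with its top face, 81 mm above the bench; z up. Grey ring, outer diameter 64 mm. Bore 23.5 mm with three keyways 120 degrees apart, one towards this point's +x, 8 mm wide, reaching 18.5 mm from the axis, open at the top. So the tube fits three ways round, with about 4 degrees of play each way.
- mixer: Tube mixer, fixed: low white housing 180 mm (x) by 120 mm (y) by 45 mm high, dial and display at its -x end; origin under its middle. The collar stands 36 mm high on it, 30 mm towards +x of the middle. With keys off the keyways the tube stops with its lower end 8 mm inside the collar; keys in, it drops freely to 23 mm, then meets the interlock; fully home is 28 mm, cap on collar.
- interlock (a joint): Travel in m of the sprung interlock plunger (steel, 16 mm) at the bottom of the collar's bore: 0 at rest, about 0.005 with the tube fully home. Its spring pushes up with 4 N at rest and 12 N at 0.005, so the tube rises again when let go. The cap on the collar is a hard stop.
- rack_top (a point): Centre of the top face of the fixed tube rack, 50 mm above the bench: plate 128 mm (x) by 188 mm (y), on end walls, with six 35 mm holes at x = -32, +32 mm and y = -62, 0, +62 mm. The mixing tube and the sample tube stand in the holes (-32, -62) and (32, 62), either way about; the others are empty.
- sampletube: Bystander: ordinary 29 mm sample tube, cap up, 115 mm tall, standing on the rack's lower plate; origin at its foot.
- dropper: Bystander: amber dropper bottle with rubber bulb, diameter 38 mm, 99 mm tall, standing on the bench; origin at its foot.
- petri: Bystander: closed Petri dish, diameter 92 mm, 15 mm high, lying on the bench; origin at its underside.
- marker: Bystander: marker pen, 11 mm thick, 135 mm long, lying on the bench along its own x axis; origin at its underside.

How it is judged (in metres and radians):
On the way, in this order (a step that is already met when the one before it is completed fails the run):
1. the mixing tube is lifted clear of the rack in the fingers (height (world z) of tube_nose above 0.06 m and contact force between the fingers and mixtube above 1 N), for 0.2 s.
2. the tube is pressed fully home in the collar, keys in the keyways, and kept there without a break for 2.5 s (value of joint interlock above 0.004 m and z of tube_nose in the frame of collar below -0.0265 m and horizontal distance between tube_nose and collar below 0.003 m and angle between the z axis of tube_mid and the z axis of collar, either way round below 0.06 rad and contact force between the fingers and mixtube above 2 N and distance between the grasp point and tube_mid below 0.065 m), for 2.5 s.
At the end, for the whole second after the job is handed in: Still gripping the mixing tube (over 2 N, grasp point within 65 mm of its middle) and pressing it home: its lower end at least 26.5 mm inside the collar, within 3 mm of the axis and 3.4 degrees of parallel, interlock pressed over 4 mm; bystanders within 20 mm of their starts (all of step 2 and distance of each of sampletube, dropper, petri, marker from where it was at the start of the episode below 0.02 m); the arm keeps its last pose, push and grip.
It fails at once if a bystander is moved more than 20 mm (distance of any of sampletube, dropper, petri, marker from where it was at the start of the episode above 0.02 m).
It also fails if it takes over 45 s, if anything falls off the work surface, if the arm or the gripper's body presses on something with over 40 N, if the wrist force passes 120 N, or if a joint passes its speed limit or range.

## Working session

There is one attempt and no reset: what is moved stays moved. The work goes in short steps, Python scripts to look and compute and a tool call to move; the robot and the scene stay as the last step left them, time stands still between calls to the robot, and variables do not carry over. Pictures are saved under pics/ and viewed, and the job is handed in when it is done.

Besides the shell and the picture viewer there is one more tool, called after "Request:" in YAML: its name, and indented under it one key for each argument. step_arm: Moves the arm, as the interface text tells. Its arguments: {"type":"object","properties":{"offset":{"type":"array"},"spin":{"type":"array"},"jaw":{"type":"array"}},"required":["offset","spin","jaw"]}

```bash
mkdir -p pics; ls; python3 - <<'E'
from rig import r
import cv2,json
s=r.read_state()
print({k:s[k] for k in s})
for n in ("scene","top","wrist"):
    p=r.camera_params(n); print(n,{k:(v.tolist() if hasattr(v,'tolist') else v) for k,v in p.items()})
    cv2.imwrite(f'pics/{n}0.png',cv2.cvtColor(r.camera(n),cv2.COLOR_RGB2BGR))
E
```

```text
pics
{'time': 0.0, 'joint_positions': array([-1.04383336,  0.5018593 , -0.42676933,  1.55148508,  0.22080336,
        1.13828033, -0.21029441]), 'joint_vel': array([-4.95181126e-04, -7.44600354e-05, -1.09300474e-05, -4.44462549e-04,
        6.46182700e-05, -2.58755468e-04,  4.58773879e-04]), 'effort': array([ 6.51230152e-05, -5.69521737e+01, -5.81603497e+00, -2.80951917e+01,
        1.06981688e-02,  1.17210569e-02, -7.87982884e-06]), 'tool_pos': array([169.3220864 , 626.77930884, 207.63567822]), 'eef_rot': array([ 0.70165808, -0.09307823,  0.09285528, -0.70027872]), 'ft_force': array([-0.54049125,  0.31795983, -0.17227094]), 'moment': array([ 0.01540644,  0.01203275, -0.0417754 ]), 'opening': 85.52948671050241}
scene {'fx': 482.10820090943395, 'fy': 482.10820090943395, 'cx': 279.20590399368655, 'cy': 213.12535221291517, 'dist': [0.03873920798283984, 0.0, 0.0, 0.0, 0.0], 'view': [[0.7997086357738883, 0.600299151868554, -0.010345343617369277, -524.8037645167179], [0.3985488050551004, -0.5436695311699992, -0.7386354248657083, -172.18595663038442], [-0.4490266672012014, 0.586570003617034
[... 261 characters left out ...]
995529858417616, 0.02683933626609748, 2.362257435164119], [-0.9921012578977446, -0.01641220062085187, -0.12436130325987245, 645.4723533151147], [0.124746204567908, -0.024989361048259502, -0.9918739417286359, 1236.308125546028], [0.0, 0.0, 0.0, 1.0]]}
wrist {'fx': 302.7839445871338, 'fy': 302.7839445871338, 'cx': 277.99167910512426, 'cy': 211.67967992407793, 'dist': [-0.05638660299909529, 0.0, 0.0, 0.0, 0.0], 'view': [[0.26092134037725684, 0.9653584314357704, -0.0017756665241073705, -648.1115726908931], [0.9155598468265819, -0.24687756739518935, 0.3174927299890816, -41.17758467938179], [0.30605591158254364, -0.08446635763961252, -0.9482590434119126, 381.06643079904717], [0.0, 0.0, 0.0, 1.0]]}
```

View pics/scene0.png

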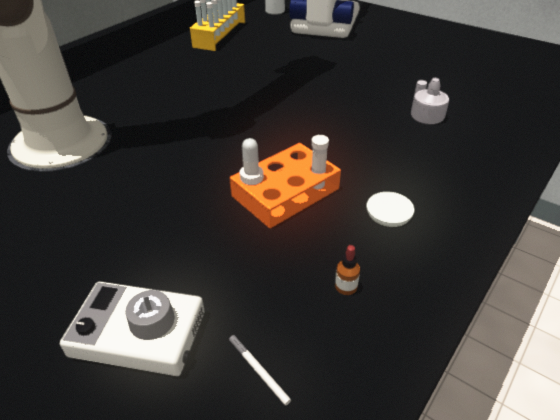

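View pics/top0.png

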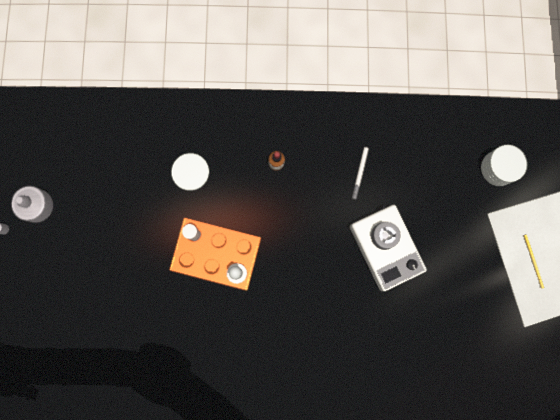

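View pics/wrist0.png

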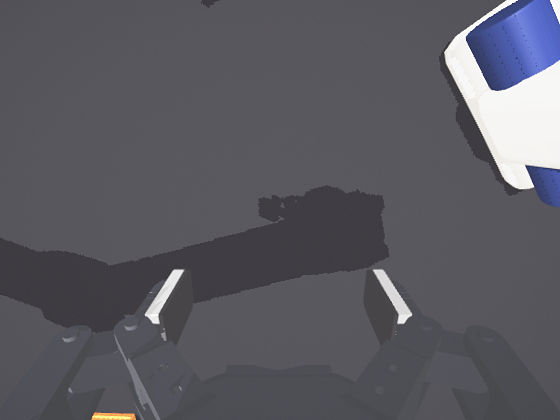

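The scene view shows the mixing tube at about (250,160) with its wide cap on the rack, the sample tube at (320,155) and the mixer collar at (150,312). In the top view they are at (236,270), (190,232) and (386,235). The wrist view shows only bench and the background centrifuge. I'll zoom in for measurements.

```bash
cat > h.py <<'E'
import numpy as np,cv2
from rig import r
def ray(p,uv):
    K=np.array([[p['fx'],0,p['cx']],[0,p['fy'],p['cy']],[0,0,1]])
    n=cv2.undistortPoints(np.array([[uv]],float),K,np.array(p['dist'])).ravel()
    V=np.array(p['view']);R=V[:3,:3];c=-R.T@V[:3,3]
    d=R.T@np.array([n[0],n[1],1]);return c,d/np.linalg.norm(d)
def plane(p,uv,z):
    c,d=ray(p,uv);return c+d*(z-c[2])/d[2]
def tri(obs):
    A=np.zeros((3,3));b=np.zeros(3);M=[]
    for p,uv in obs:
        c,d=ray(p,uv);P=np.eye(3)-np.outer(d,d);A+=P;b+=P@c;M.append((P,c))
    x=np.linalg.solve(A,b);return x,[np.linalg.norm(P@(x-c)) for P,c in M]
def proj(p,X):
    K=np.array([[p['fx'],0,p['cx']],[0,p['fy'],p['cy']],[0,0,1]])
    V=np.array(p['view']);q,_=cv2.projectPoints(np.array(X,float).reshape(-1,3),cv2.Rodrigues(V[:3,:3])[0],V[:3,3],K,np.array(p['dist']));return q.reshape(-1,2)
def crop(f,o,x0,y0,w,h,s):
    im=cv2.imread(f)[y0:y0+h,x0:x0+w];cv2.imwrite(o,cv2.resize(im,None,fx=s,fy=s,interpolation=cv2.INTER_CUBIC))
E
python3 - <<'E'
from h import *
a=cv2.imread('pics/scene0.png');b=cv2.imread('pics/top0.png')
def c(im,x,y,w,h,s): return cv2.resize(im[y:y+h,x:x+w],None,fx=s,fy=s,interpolation=cv2.INTER_CUBIC)
top=np.hstack([c(b,165,210,100,90,4),c(b,340,200,100,90,4)])
bot=np.hstack([c(a,225,130,125,90,3.2)[:230],c(a,60,275,150,100,2.6666)[:230]])
bot=cv2.resize(bot,(800,bot.shape[0]*800//bot.shape[1]))
cv2.imwrite('pics/z0.png',np.vstack([top,bot]))
print(bot.shape)
E
```

```text
(230, 800, 3)
```

View pics/z0.png

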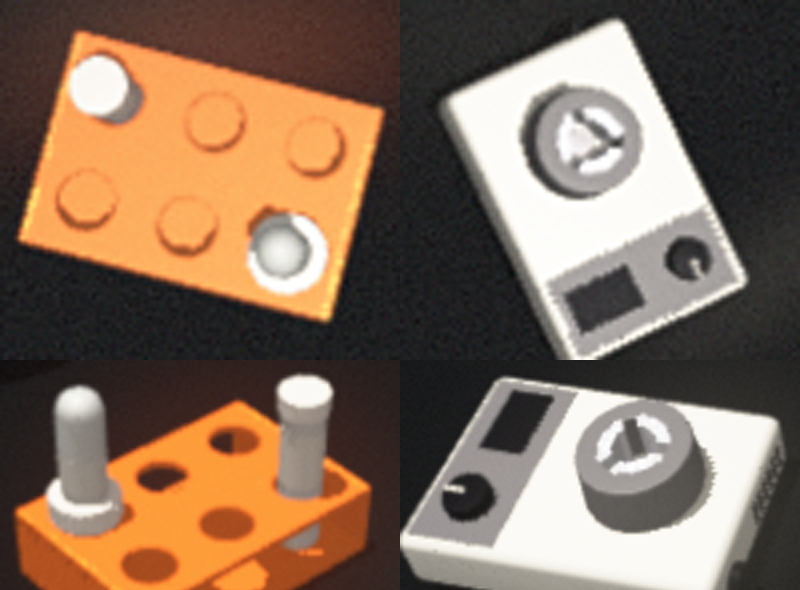

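```bash
python3 - <<'E'
from h import *
T=r.camera_params('top');S=r.camera_params('scene')
print('cap', plane(T,(236.8,273.2),68), plane(S,(251.6,172.8),68), tri([(T,(236.8,273.2)),(S,(251.6,172.8))]))
print('collar', plane(T,(386.3,234.7),81), plane(S,(147,305.7),81),tri([(T,(386.3,234.7)),(S,(147,305.7))]))
# housing corners top z=45 : crop px
f=lambda x,y:(340+(x-400)/4,200+y/4)
c=[plane(T,f(*q),45)[:2] for q in [(440,103),(618,18),(746,283)]]
print('mixer corners',c,np.linalg.norm(c[1]-c[0]),np.linalg.norm(c[2]-c[1]))
d=c[1]-c[2];print('mixer x yaw',np.degrees(np.arctan2(d[1],d[0])))
g=lambda x,y:(165+x/4,210+y/4)
c=[plane(T,g(*q),50)[:2] for q in [(78,33),(383,108),(330,320),(20,240)]]
print('rack',c,[np.linalg.norm(c[i]-c[i-1]) for i in range(4)])
# all rack hole predict
c=np.array(c);o=c.mean(0);ey=(c[0]+c[3]-c[1]-c[2]);ey/=np.linalg.norm(ey);ex=(c[0]+c[1]-c[2]-c[3]);ex/=np.linalg.norm(ex)
print(o,'hole',o-32*ex-62*ey,'sample',o+32*ex+62*ey, ex)
E
```

```text
cap [501.18243229 111.3145955   68.        ] [506.69436973 109.29283684  68.        ] (array([502.17752303, 112.44179743,  63.80083432]), [np.float64(1.3018221022737033), np.float64(1.3018221022736403)])
collar [ 595.1350071  -236.70214711   81.        ] [ 595.47983542 -237.5984888    81.        ] (array([ 595.06008063, -237.09362574,   80.18477864]), [np.float64(0.25025392213430653), np.float64(0.2502539221341736)])
mixer corners [array([ 618.67866856, -156.84381301]), array([ 672.27609557, -265.97735665]), array([ 512.73340782, -341.99084847])] 121.58459824263235 176.72555036323362
mixer x yaw 25.47528293609414
rack [array([629.79274364, 239.9274847 ]), array([587.88998142,  57.31754806]), array([462.43786622,  86.30688913]), array([506.40526396, 269.95628903])] [np.float64(126.98897287487007), np.float64(187.35589246235963), np.float64(128.75797102245284), np.float64(188.83917535163317)]
[546.63146381 163.37705273] hole [501.34295347 110.39856437] sample [591.91997415 216.35554109] [ 0.97300794 -0.23077165]
```

```bash
python3 - <<'E'
from h import *
from scipy.spatial.transform import Rotation as R
s=r.read_state();M=R.from_quat(s['eef_rot']).as_matrix();print(M.round(3),s['tool_pos'])
p=r.camera_params('wrist');V=np.array(p['view']);c=-V[:3,:3].T@V[:3,3]
print('cam rel tool',M.T@(c-s['tool_pos']), 'view dir tool',M.T@V[2,:3])
print('tcp px',proj(p,s['tool_pos']), proj(p,s['tool_pos']-[0,0,60]), proj(p,s['tool_pos']-[0,0,140]))
E
```

```text
[[ 0.965 -0.     0.261]
 [-0.261 -0.001  0.965]
 [-0.    -1.    -0.002]] [169.33633896 626.95407233 207.87007367]
cam rel tool [ -81.84923375 -165.52782879   -0.81836514] view dir tool [ 3.17570691e-01  9.48234597e-01 -6.72650445e-05]
tcp px [[279.37625109 253.08549976]] [[279.16405658 219.24845135]] [[278.99882869 193.07440941]]
```

Request:
step_arm:
  offset:
    - [0.6,-0.93,0]
    - [0.6,-0.93,0]
    - [0.6,-0.93,0]
    - [0.6,-0.93,0]
    - [0.6,-0.93,0]
    - [0.6,-0.93,0]
    - [0.6,-0.93,0]
    - [0.6,-0.93,0]
    - [0.6,-0.93,0]
    - [0.6,-0.93,0]
    - [0.6,-0.93,0]
  spin: [0,0,0,0,0,0,0,0,0,0,0]
  jaw: [1,1,1,1,1,1,1,1,1,1,1]

```text
time: 1.25
tool_pos: [334.8, 370.6, 208.5]
eef_rot: [0.701, -0.093, 0.093, -0.701]
ft_force: [0.5, 0.6, -1.3]
opening: 85.2
```

Request:
step_arm:
  offset:
    - [0.6,-0.93,0]
    - [0.6,-0.93,0]
    - [0.6,-0.93,0]
    - [0.6,-0.93,0]
    - [0.6,-0.93,0]
    - [0.6,-0.93,0]
    - [0.6,-0.93,0]
    - [0.6,-0.93,0]
    - [0.6,-0.93,0]
    - [0.6,-0.93,0]
    - [0.6,-0.93,0]
    - [0,0,0]
  spin: [0,0,0,0,0,0,0,0,0,0,0,0]
  jaw: [1,1,1,1,1,1,1,1,1,1,1,1]

```text
time: 2.45
tool_pos: [501.2, 111.6, 208.5]
eef_rot: [0.701, -0.095, 0.095, -0.7]
ft_force: [0.0, -0.1, 0.1]
opening: 85.2
```

```bash
python3 - <<'E'
from h import *
s=r.read_state();print(s['time'],s['tool_pos'],s['joint_positions'].round(2),s['eef_rot'].round(3))
p=r.camera_params('wrist');im=r.camera('wrist');cv2.imwrite('pics/w1.png',im[:,:,::-1])
np.save('w1.npy',p,allow_pickle=True)
X=np.array([502,111,0])
print(proj(p,X+[0,0,68]),proj(p,X+[0,0,140]))
E
```

```text
2.45 [501.22572906 111.61810307 208.45775048] [-0.15  0.23 -0.14  1.9   0.04  1.02  0.99] [ 0.701 -0.095  0.095 -0.7  ]
[[278.68542581 193.67254319]] [[278.730555   216.69880205]]
```

View pics/w1.png

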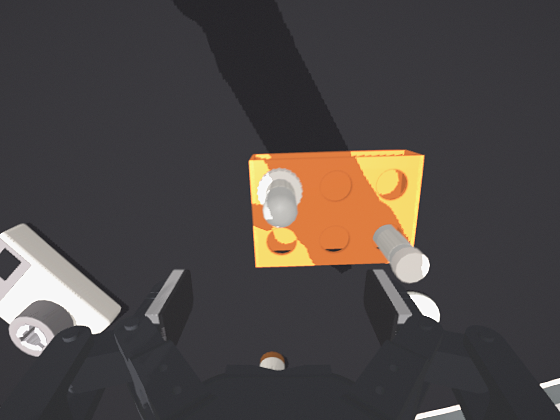

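```bash
python3 -c "
from h import *
crop('pics/w1.png','pics/w1z.png',240,150,90,80,7)"
```

```text
(no output)
```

View pics/w1z.png

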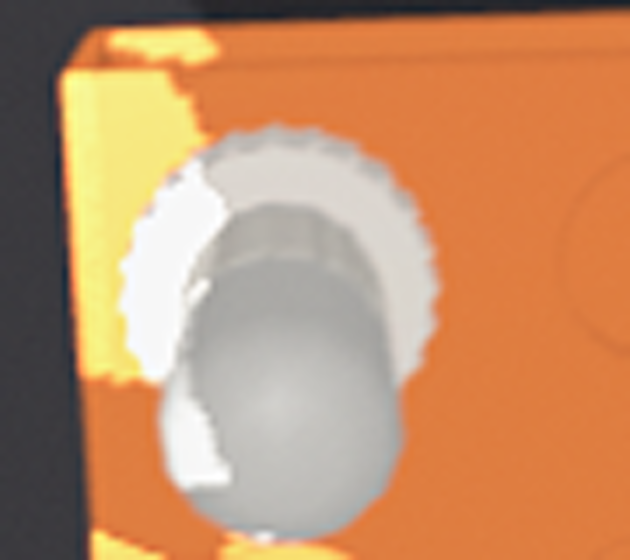

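```bash
python3 - <<'E'
from h import *
p=np.load('w1.npy',allow_pickle=True).item();T=r.camera_params('top');S=r.camera_params('scene')
print(plane(p,(279.9,191.7),68)); print(tri([(T,(236.8,273.2)),(S,(251.6,172.8)),(p,(279.9,191.7))]))
f=lambda x,y:(240+x/7,150+y/7)
# dome silhouette: left 160 right 402 bottom 540, dome sphere centre ~z125
print(plane(p,f(281,420),125))
E
```

```text
[500.28587298 112.78773065  68.        ]
(array([501.86666331, 112.5517269 ,  63.42834302]), [np.float64(1.1694979247945507), np.float64(1.4728724454300377), np.float64(0.4046425744061345)])
[501.52555449 112.409434   125.        ]
```

Request:
step_arm:
  offset:
    - [0,0.02,-0.8]
    - [0,0,-1]
    - [0,0,-1]
    - [0,0,-1]
    - [0,0,-0.8]
    - [0,0,-0.4]
    - [0,0,0]
    - [0,0,0]
    - [0,0,0]
    - [0,0,0]
    - [0,0,0]
    - [0,0,0]
  spin: [0,0,0,0,0,0,0,0,0,0,0,0]
  jaw: [1,1,1,1,1,1,-1,-1,-1,-1,-1,-1]

```text
time: 3.7
tool_pos: [500.4, 116.8, 84.8]
eef_rot: [-0.701, 0.092, -0.094, 0.701]
ft_force: [-0.4, -0.4, 7.1]
opening: 28.2
```

Request:
step_arm:
  offset:
    - [0,0,0]
  spin: [0]
  jaw: [-1]

```text
time: 3.8
tool_pos: [500.5, 116.8, 84.8]
eef_rot: [-0.701, 0.092, -0.094, 0.701]
ft_force: [-0.8, -0.2, 6.2]
opening: 28.3
```

```bash
python3 - <<'E'
from h import *
s=r.read_state();print(s['time'],s['tool_pos'],s['ft_force'],s['opening'])
a=r.camera('scene')[:,:,::-1];cv2.imwrite('pics/s2.png',a)
im=r.camera('wrist');cv2.imwrite('pics/w2.png',im[:,:,::-1])
crop('pics/s2.png','pics/s2z.png',190,80,160,140,5)
E
```

```text
3.8 [500.50372389 116.75574751  84.81331957] [-0.76364016 -0.21190926  6.24729037] 28.259260741826594
```

View pics/w2.png

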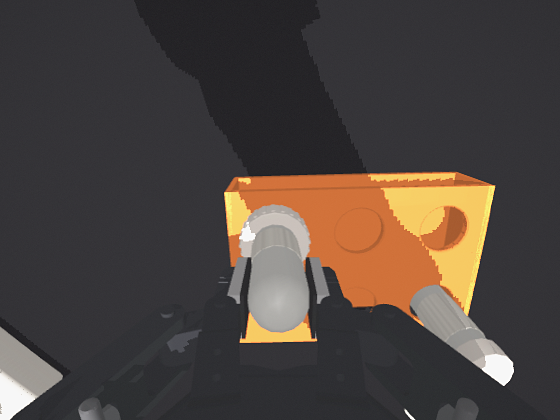

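View pics/s2z.png

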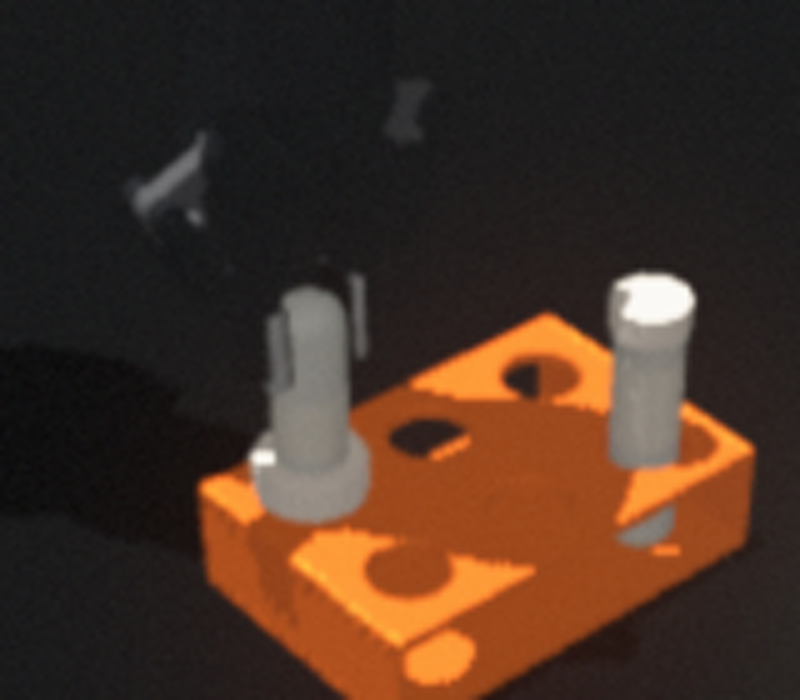

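Request:
step_arm:
  offset:
    - [0,0,0.4]
    - [0,0,0.8]
    - [0,0,0.8]
    - [0,0,0.8]
    - [0,0,0.6]
    - [0,0,0.4]
    - [0,0,0]
    - [0,0,0]
  spin: [0,0,0,0,0,0,0,0]
  jaw: [-1,-1,-1,-1,-1,-1,-1,-1]

```text
time: 4.7
tool_pos: [499.1, 116.4, 178.4]
eef_rot: [0.701, -0.093, 0.093, -0.701]
ft_force: [-0.7, -0.0, -1.3]
opening: 28.4
```

```bash
python3 - <<'E'
from h import *
s=r.read_state();print(s['time'],s['tool_pos'],s['ft_force'],s['opening'],s['joint_positions'].round(2))
a=r.camera('scene')[:,:,::-1];cv2.imwrite('pics/s3.png',a)
crop('pics/s3.png','pics/s3z.png',190,60,160,140,5)
E
```

```text
4.7 [499.08246925 116.4069601  178.40636361] [-0.67552215 -0.04695832 -1.31653244] 28.427523422293277 [-0.16  0.26 -0.14  1.93  0.05  0.95  0.98]
```

View pics/s3z.png

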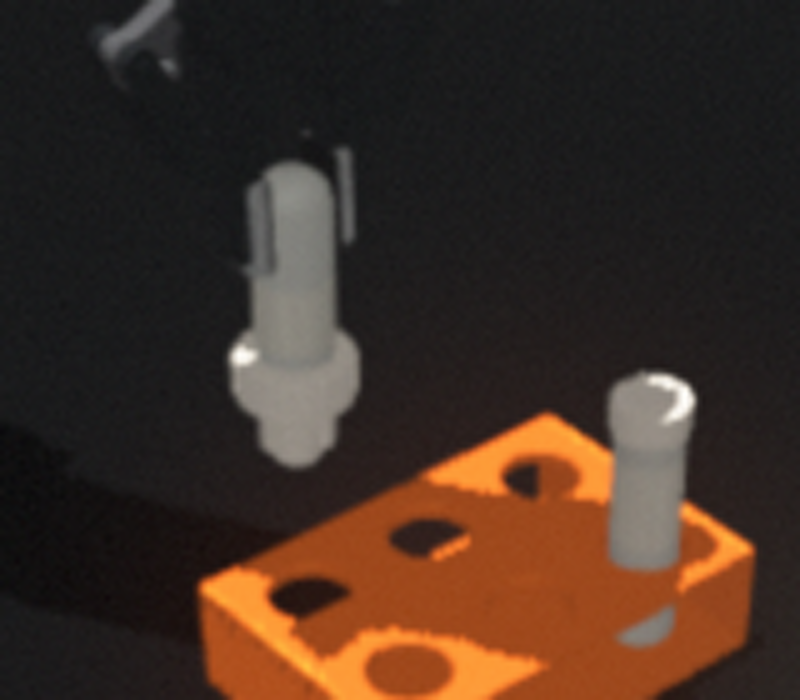

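Request:
step_arm:
  offset:
    - [0.13,-0.4,0]
    - [0.27,-0.89,0]
    - [0.27,-0.89,0]
    - [0.27,-0.89,0]
    - [0.27,-0.89,0]
    - [0.27,-0.89,0]
    - [0.27,-0.89,0]
    - [0.27,-0.89,0]
    - [0.27,-0.89,0]
    - [0.27,-0.89,0]
    - [0.27,-0.89,0]
    - [0.27,-0.89,0]
  spin: [0,0,0,0,0,0,0,0,0,0,0,0]
  jaw: [-1,-1,-1,-1,-1,-1,-1,-1,-1,-1,-1,-1]

```text
time: 5.95
tool_pos: [576.4, -140.2, 177.6]
eef_rot: [0.701, -0.094, 0.093, -0.701]
ft_force: [0.3, -0.2, -1.4]
opening: 28.2
```

Request:
step_arm:
  offset:
    - [0.27,-0.89,0]
    - [0.27,-0.89,0]
    - [0.2,-0.4,0]
    - [0,0,0]
    - [0,0,0]
  spin: [0,0,0,0,0]
  jaw: [-1,-1,-1,-1,-1]

```text
time: 6.45
tool_pos: [595.0, -191.7, 178.0]
eef_rot: [-0.701, 0.093, -0.092, 0.701]
ft_force: [-0.3, 0.5, -1.5]
opening: 28.3
```

```bash
python3 - <<'E'
from h import *
s=r.read_state();print(s['time'],s['tool_pos'],s['ft_force'],s['opening'],s['joint_positions'].round(2),s['eef_rot'].round(4))
for n in('scene','top','wrist'):
    np.save(n+'4.npy',r.camera_params(n),allow_pickle=True)
    cv2.imwrite('pics/%s4.png'%n,r.camera(n)[:,:,::-1])
p=r.camera_params('scene');t=s['tool_pos'];print(proj(p,t),proj(r.camera_params('top'),t))
u,v=proj(p,t)[0].astype(int)
crop('pics/scene4.png','pics/scene4z.png',max(0,u-60),v-50,160,120,5)
print(u,v)
E
```

```text
6.45 [ 595.03345675 -191.70630457  178.01602014] [-0.27766415  0.48355394 -1.52956362] 28.32483748373769 [ 0.27  0.45  0.    1.66 -0.    1.03  1.58] [-0.7006  0.0934 -0.0923  0.7014]
[[158.66973554 240.52096332]] [[375.8106761  230.60708642]]
158 240
```

View pics/scene4z.png

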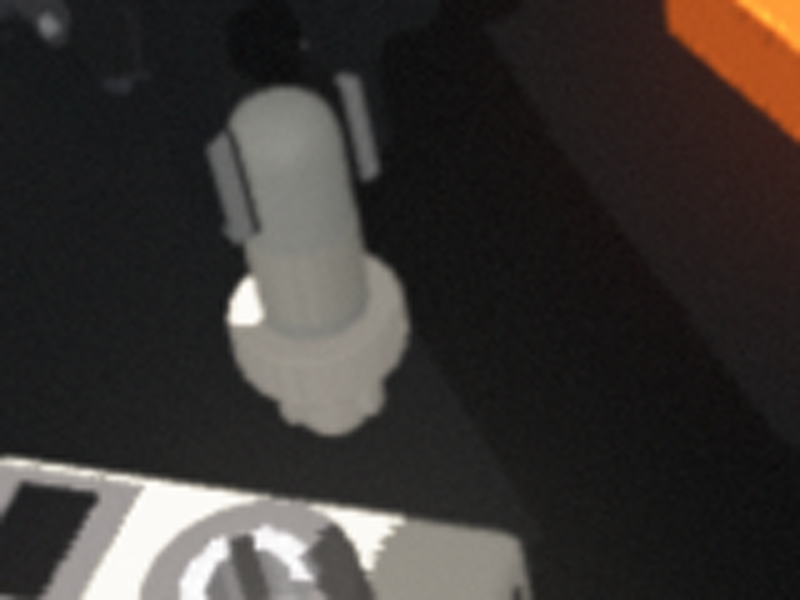

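View pics/wrist4.png

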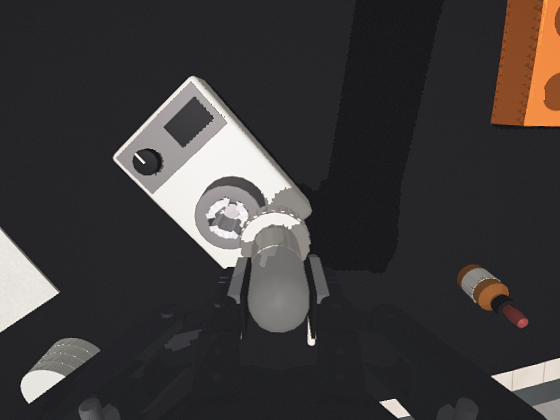

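View pics/top4.png

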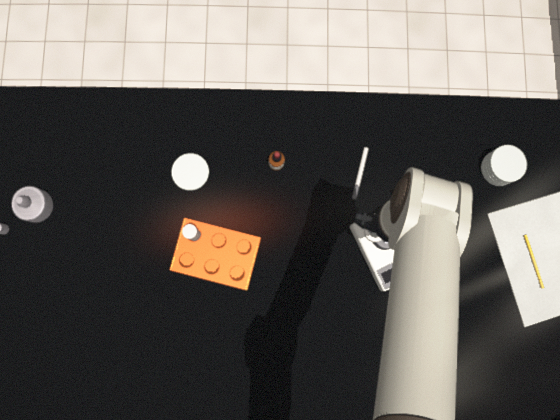

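```bash
python3 - <<'E'
from h import *
a=cv2.imread('pics/scene4.png')[240:285,135:190]
g=cv2.resize(cv2.cvtColor(a,cv2.COLOR_BGR2GRAY),None,fx=8,fy=8,interpolation=cv2.INTER_CUBIC).astype(float)
g=np.clip((g-20)/(190-20),0,1)*255
w=cv2.imread('pics/wrist4.png')[165:275,190:320]
w=cv2.resize(w,None,fx=360/110,fy=360/110,interpolation=cv2.INTER_CUBIC)
G=cv2.cvtColor(g.astype(np.uint8),cv2.COLOR_GRAY2BGR)[:360]
out=np.hstack([G[:, :370],w[:360]]);print(G.shape,w.shape,out.shape)
cv2.imwrite('pics/z4.png',out)
E
```

```text
(360, 440, 3) (360, 425, 3) (360, 795, 3)
```

View pics/z4.png

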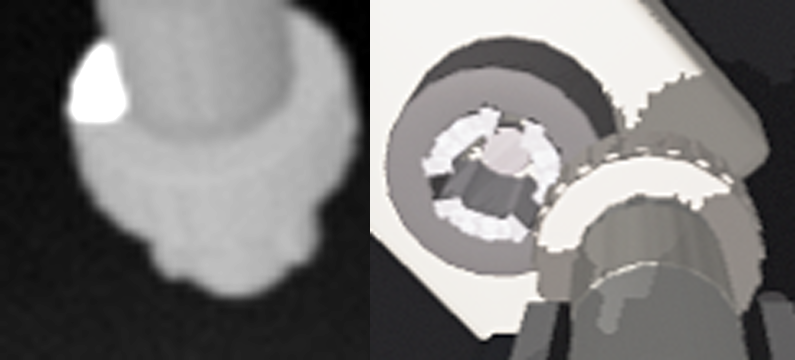

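```bash
cat > fit.py <<'E'
from h import *
from scipy.optimize import minimize,differential_evolution
from scipy.spatial.transform import Rotation as R
S8=8
def model():
    th=np.linspace(0,2*np.pi,40,endpoint=False)
    ring=lambda rr,z:np.c_[rr*np.cos(th),rr*np.sin(th),0*th+z]
    parts=[np.vstack([ring(8.5,0),ring(11,4)]),np.vstack([ring(11,4),ring(11,28)]),np.vstack([ring(23,28),ring(23,46)]),np.vstack([ring(15,46),ring(15,107)])]
    for k in range(3):
        c,s=np.cos(k*2*np.pi/3),np.sin(k*2*np.pi/3)
        parts.append(np.array([[c*x-s*y,s*x+c*y,z] for x in(5,15) for y in(-3,3) for z in(8,26)]))
    return parts
P=model()
def render(p,x,y,z,yaw,tx,ty,roi):
    M=R.from_euler('xy',[tx,ty]).as_matrix()@R.from_euler('z',yaw).as_matrix()
    u0,v0,w,h=roi;im=np.zeros((h*S8,w*S8),np.uint8)
    for q in P:
        uv=proj(p,q@M.T+[x,y,z]);uv=((uv-[u0,v0]+0.5)*S8)
        cv2.fillConvexPoly(im,cv2.convexHull((uv*16).round().astype(np.int32)),255,shift=4)
    return im
E
python3 - <<'E'
from fit import *
p=np.load('scene4.npy',allow_pickle=True).item();roi=(135,240,55,40)
g=cv2.cvtColor(cv2.imread('pics/scene4.png'),cv2.COLOR_BGR2GRAY)[240:280,135:190].astype(float)
obs=cv2.resize(np.clip(g,0,130),None,fx=8,fy=8,interpolation=cv2.INTER_LINEAR);bg=np.median(g[g<60]);
print(bg); obs=np.clip((obs-bg)/(125-bg),0,1)
def cost(q,tilt=True):
    x,y,yaw,tx,ty=q
    m=render(p,x,y,115,yaw,tx,ty,roi)/255.
    m=cv2.GaussianBlur(m,(0,0),3.5)
    return np.mean((m-obs)**2)*1e3+30*(tx**2+ty**2)
best=None
for y0 in np.arange(0,120,10):
    f=lambda q:cost([q[0],q[1],np.radians(y0),0,0])
    a=minimize(f,[595,-192],method='Nelder-Mead',options=dict(xatol=.05,fatol=1e-3))
    print(y0,a.fun.round(3),a.x.round(2))
    if best is None or a.fun<best[0]: best=(a.fun,y0,a.x)
q0=[*best[2],np.radians(best[1]),0,0]
sim=np.array([q0]+[np.array(q0)+np.eye(5)[i]*[1,1,.15,.03,.03][i] for i in range(5)])
a=minimize(cost,q0,method='Nelder-Mead',options=dict(initial_simplex=sim,maxiter=600))
print(a.fun,a.x,np.degrees(a.x[2:]))
m=render(p,a.x[0],a.x[1],115,*a.x[2:],roi)
o=(obs*255).astype(np.uint8);o=cv2.cvtColor(o,cv2.COLOR_GRAY2BGR);c,_=cv2.findContours(m,0,2);cv2.drawContours(o,c,-1,(0,0,255),1);cv2.imwrite('pics/fit4.png',o)
# wrist check
w=np.load('wrist4.npy',allow_pickle=True).item()
print('collar wrist',plane(w,(227.3,217.2),81),'cap wrist proj',proj(w,[a.x[0],a.x[1],115+46]))
im=cv2.imread('pics/wrist4.png');S=4
im=cv2.resize(im[165:275,180:320],None,fx=S,fy=S,interpolation=cv2.INTER_CUBIC)
th=np.linspace(0,2*np.pi,60)
def dr(c,rr,z,col):
    uv=((proj(w,np.c_[c[0]+rr*np.cos(th),c[1]+rr*np.sin(th),0*th+z])-[180,165]+.5)*S).astype(np.int32);cv2.polylines(im,[uv],True,col,1)
C=plane(w,(227.3,217.2),81)
dr(C,32,81,(0,0,255));dr(C,11.75,81,(0,255,0));dr(a.x,23,161,(255,0,0));dr(a.x,15,222,(255,0,255))
for k in range(3):
    A=np.radians(25.5+120*k);uv=((proj(w,np.array([C+8*np.array([np.cos(A),np.sin(A),0]),C+18.5*np.array([np.cos(A),np.sin(A),0])]))-[180,165]+.5)*S).astype(int);cv2.line(im,tuple(map(int,uv[0])),tuple(map(int,uv[1])),(0,200,255),2)
cv2.imwrite('pics/wz4.png',im)
E
```

```text
33.0
0 9.797 [ 595.94 -193.94]
10 7.483 [ 595.86 -194.  ]
20 7.213 [ 595.77 -193.97]
30 8.359 [ 595.69 -193.9 ]
40 9.719 [ 595.62 -193.81]
50 11.372 [ 595.75 -193.84]
60 12.211 [ 596.05 -194.03]
70 12.187 [ 596.16 -194.08]
80 12.227 [ 596.1  -194.03]
90 12.213 [ 596.08 -194.01]
100 12.365 [ 596.11 -194.15]
110 11.731 [ 595.99 -193.95]
4.898674738262095 [ 5.95415929e+02 -1.95169046e+02  3.11600533e-01 -4.27683142e-02
 -1.90912082e-03] [17.85339546 -2.4504439  -0.10938457]
collar wrist [ 593.99651675 -239.71985259   81.        ] cap wrist proj [[272.99614559 243.11910751]]
```

View pics/fit4.png

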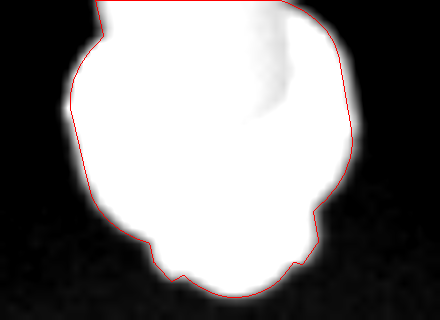

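View pics/wz4.png

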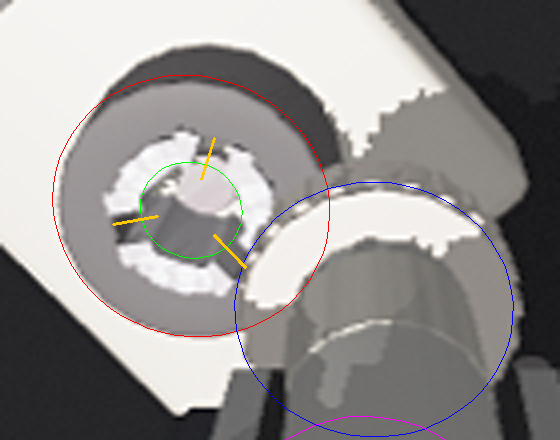

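Request:
step_arm:
  offset:
    - [0,-0.4,0]
    - [0,-0.8,0]
    - [-0.02,-0.4,-0.3]
    - [0,-0.12,-0.5]
    - [0,0,-0.2]
    - [0,0,0]
    - [0,0,0]
  spin: [0,0.02,0.022,0,0,0,0]
  jaw: [-1,-1,-1,-1,-1,-1,-1]

```text
time: 7.3
tool_pos: [595.1, -234.5, 153.5]
eef_rot: [-0.705, 0.046, -0.046, 0.706]
ft_force: [-0.5, 0.4, -1.2]
opening: 28.0
```

```bash
python3 - <<'E'
from fit import *
s=r.read_state();t=s['tool_pos'];print(s['time'],t,s['ft_force'],s['opening'],s['joint_positions'].round(2),s['eef_rot'].round(4))
for n in('scene','wrist'):
    np.save(n+'5.npy',r.camera_params(n),allow_pickle=True)
    cv2.imwrite('pics/%s5.png'%n,r.camera(n)[:,:,::-1])
a=cv2.imread('pics/scene5.png')[250:340,100:200];b=cv2.imread('pics/wrist5.png')[190:290,220:340]
cv2.imwrite('pics/z5.png',np.hstack([cv2.resize(a,(440,396),interpolation=cv2.INTER_CUBIC),cv2.resize(b,(360,396),interpolation=cv2.INTER_CUBIC)]))
E
```

```text
7.3 [ 595.12781124 -234.51027537  153.49163627] [-0.45496309  0.4078853  -1.24982221] 27.98542113119939 [ 0.34  0.5  -0.01  1.64  0.01  1.    1.77] [-0.7053  0.0465 -0.0462  0.7058]
```

View pics/z5.png

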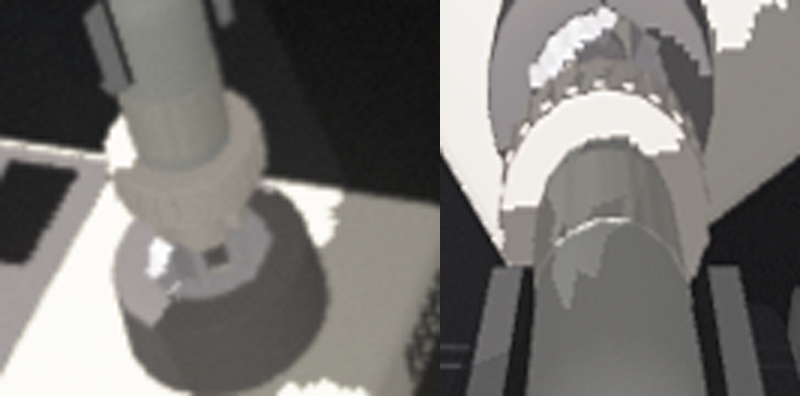

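Request:
step_arm:
  offset:
    - [0,0,-0.3]
    - [0,0,-0.2]
    - [0,0,-0.2]
    - [0,0,0]
  spin: [0,0,0,0]
  jaw: [-1,-1,-1,-1]

```text
time: 7.8
tool_pos: [594.1, -235.4, 135.0]
eef_rot: [-0.705, 0.047, -0.046, 0.706]
ft_force: [0.4, 0.1, -1.3]
opening: 28.4
```

Request:
step_arm:
  offset:
    - [0,0,-0.12]
    - [0,0,-0.12]
    - [0,0,-0.12]
  spin: [0,0,0]
  jaw: [-1,-1,-1]

```text
time: 8.1
tool_pos: [595.0, -235.7, 127.1]
eef_rot: [-0.706, 0.047, -0.047, 0.706]
ft_force: [-0.1, -0.4, -0.8]
opening: 28.5
```

Request:
step_arm:
  offset:
    - [0,0,-0.12]
    - [0,0,-0.12]
    - [0,0,-0.12]
    - [0,0,-0.12]
  spin: [0,0,0,0]
  jaw: [-1,-1,-1,-1]

```text
time: 8.5
tool_pos: [596.0, -235.9, 116.5]
eef_rot: [0.706, -0.046, 0.047, -0.705]
ft_force: [-2.5, 1.7, 11.0]
opening: 27.8
```

Request:
step_arm:
  offset:
    - [0,0,-0.1]
    - [0,0,-0.1]
    - [0,0,-0.1]
  spin: [0,0,0]
  jaw: [-1,-1,-1]

```text
time: 8.8
tool_pos: [598.1, -238.0, 114.8]
eef_rot: [0.707, -0.044, 0.05, -0.704]
ft_force: [-12.0, 2.1, 45.9]
opening: 28.2
```

Request:
step_arm:
  offset:
    - [0,0,0]
    - [0,0,0]
    - [0,0,0]
  spin: [0,0,0]
  jaw: [-1,-1,-1]

```text
time: 9.1
tool_pos: [598.0, -238.1, 114.9]
eef_rot: [0.707, -0.044, 0.05, -0.704]
ft_force: [-8.6, 1.4, 34.4]
opening: 28.2
```

```bash
python3 - <<'E'
from fit import *
from scipy.spatial.transform import Rotation as R
s=r.read_state();t=s['tool_pos'];print(s['time'],t,s['ft_force'],s['opening'],R.from_quat(s['eef_rot']).as_matrix()[:,1].round(4))
for n in('scene','wrist'):
    cv2.imwrite('pics/%s6.png'%n,r.camera(n)[:,:,::-1])
a=cv2.imread('pics/scene6.png')[240:330,100:200];b=cv2.imread('pics/wrist6.png')[180:290,210:340]
cv2.imwrite('pics/z6.png',np.hstack([cv2.resize(a,(440,396),interpolation=cv2.INTER_CUBIC),cv2.resize(b,(360,305),interpolation=cv2.INTER_CUBIC).copy() if 0 else cv2.resize(b,(360,396),interpolation=cv2.INTER_CUBIC)]))
print(r.read_state()['ft_force'])
E
```

```text
9.1 [ 597.985019   -238.10384363  114.86599996] [-8.59958748  1.35888263 34.42646691] 28.18690473613942 [ 0.0075 -0.0039 -1.    ]
[-9.03007502  1.54131126 34.16036959]
```

View pics/z6.png

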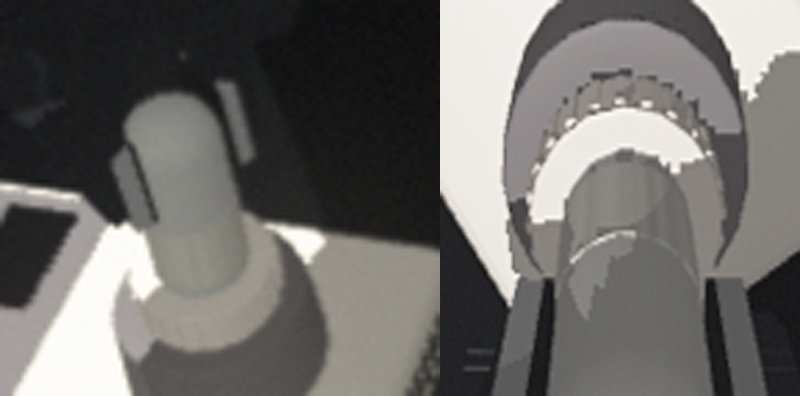

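```bash
python3 - <<'E'
from fit import *
p=r.camera_params('scene');im=cv2.imread('pics/scene6.png')[240:340,100:210];S=7
im=cv2.resize(im,None,fx=S,fy=S,interpolation=cv2.INTER_CUBIC);im=np.clip(im.astype(float)*1.6,0,255).astype(np.uint8)
th=np.linspace(0,2*np.pi,80)
def dr(rr,z,col):
    uv=((proj(p,np.c_[595.5+rr*np.cos(th),-237.6+rr*np.sin(th),0*th+z])-[100,240]+.5)*S).astype(np.int32);cv2.polylines(im,[uv],True,col,1)
dr(32,81,(0,0,255));dr(23,81,(0,255,0));dr(23,99,(255,0,0));dr(15,99,(255,255,0))
cv2.imwrite('pics/o6.png',im[:600])
E
```

```text
(no output)
```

View pics/o6.png

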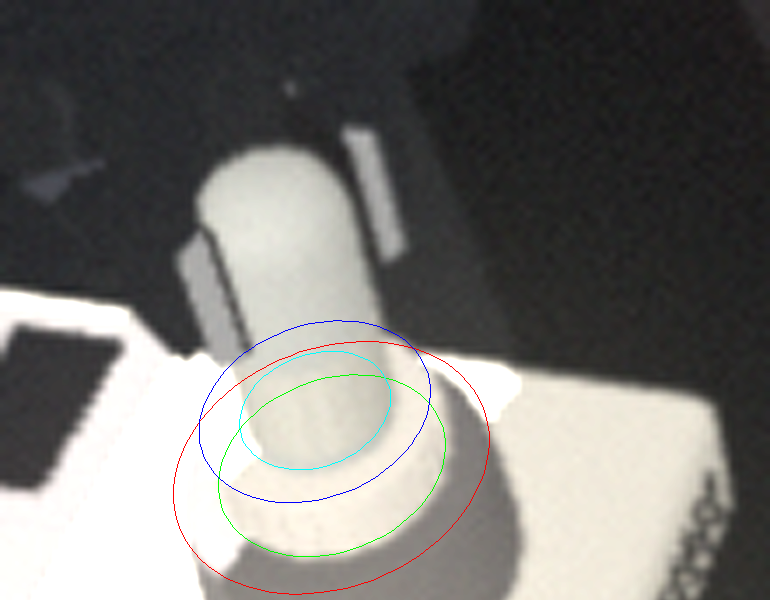

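Request:
step_arm:
  offset:
    - [0,0,0]
    - [0,0,0]
    - [0,0,0]
    - [0,0,0]
    - [0,0,0]
    - [0,0,0]
    - [0,0,0]
    - [0,0,0]
    - [0,0,0]
    - [0,0,0]
    - [0,0,0]
    - [0,0,0]
  spin: [0,0,0,0,0,0,0,0,0,0,0,0]
  jaw: [-1,-1,-1,-1,-1,-1,-1,-1,-1,-1,-1,-1]

```text
time: 10.4
tool_pos: [598.0, -238.1, 114.9]
eef_rot: [0.707, -0.044, 0.05, -0.704]
ft_force: [-8.8, 1.0, 34.0]
opening: 28.5
```

Request:
step_arm:
  offset:
    - [0,0,0]
    - [0,0,0]
    - [0,0,0]
    - [0,0,0]
    - [0,0,0]
    - [0,0,0]
    - [0,0,0]
    - [0,0,0]
    - [0,0,0]
    - [0,0,0]
    - [0,0,0]
    - [0,0,0]
  spin: [0,0,0,0,0,0,0,0,0,0,0,0]
  jaw: [-1,-1,-1,-1,-1,-1,-1,-1,-1,-1,-1,-1]

```text
time: 11.6
tool_pos: [598.0, -238.1, 114.9]
eef_rot: [0.707, -0.044, 0.05, -0.704]
ft_force: [-8.7, 1.8, 33.4]
opening: 28.1
```

Request:
step_arm:
  offset:
    - [0,0,0]
    - [0,0,0]
    - [0,0,0]
    - [0,0,0]
    - [0,0,0]
    - [0,0,0]
    - [0,0,0]
    - [0,0,0]
    - [0,0,0]
    - [0,0,0]
    - [0,0,0]
    - [0,0,0]
  spin: [0,0,0,0,0,0,0,0,0,0,0,0]
  jaw: [-1,-1,-1,-1,-1,-1,-1,-1,-1,-1,-1,-1]

```text
time: 12.8
tool_pos: [598.0, -238.1, 114.9]
eef_rot: [0.707, -0.044, 0.05, -0.704]
ft_force: [-9.4, 2.3, 33.8]
opening: 28.1
```

```bash
python3 - <<'E'
from h import *
im=r.camera('scene')[:,:,::-1];cv2.imwrite('pics/s7.png',im);a=cv2.imread('pics/scene0.png')
for n,(x,y,w,h) in dict(sample=(300,125,45,40),dropper=(325,240,45,60),petri=(360,185,60,45),marker=(225,330,70,75)).items():
    t=a[y+4:y+h-4,x+4:x+w-4];m=cv2.matchTemplate(np.ascontiguousarray(im[y-6:y+h+6,x-6:x+w+6]),t,cv2.TM_CCOEFF_NORMED);_,v,_,l=cv2.minMaxLoc(m);print(n,round(v,3),l[0]-10,l[1]-10)
s=r.read_state();print(s['time'],s['tool_pos'],s['ft_force'],s['opening'])
E
```

```text
sample 0.999 0 0
dropper 0.999 0 0
petri 1.0 0 0
marker 0.987 0 0
12.85 [ 597.99707928 -238.06132687  114.87851239] [-8.84326058  2.04565116 33.57951149] 28.35979768034255
```

```bash
python3 -c "
from rig import r
print(r.hand_in()); s=r.read_state(); print(s['time'],s['tool_pos'],s['ft_force'])"
```

```text
the job is handed in; nothing more can be done
None
the job is handed in; nothing more can be done
```

I lifted the mixing tube from the rack and turned it about 7.6° so its keys lined up. The keys dropped into the collar without resistance. I then pressed the tube home, held it about 4 s, and handed in at 12.85 s still gripping and pressing.

**Pressed home:** the last reading was a steady 34 N downward, with the fingers 28 mm open on the tube and the tool position unchanged through the hold. Force rose steeply over the last 2 mm, as at a hard stop. An overlay on the scene picture put the cap's lower edge flush on the collar.

**Bystanders:** all four matched their starting pictures with 0 pixels of shift.

**Checks that disagreed or stayed open:**
- **Collar position:** the camera estimates differed by about 2 mm (y about -237 against -239). The tapered nose took that up.
- **Side force:** about 9 N remained while pressing, with the tool 3 mm off its starting x.
- **Tube tilt:** a fit before insertion suggested about 2.4° in the grip. I did not measure it again once the tube was seated. The tool itself was tilted about 0.5°.
- **Interlock:** I could not read its travel directly, so full travel is inferred from the force and the flush cap.

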